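Hang the headset on the rail under the wire shelf

ROBOT

A 6-joint arm with a two-finger parallel gripper is mounted at the origin on the work surface. World frame = base frame: x ahead of the robot, y to its left, z up, the work surface at z = 0. Lengths are in m, angles in degrees, forces in N, time in s.
With the tool pointing down it reaches from about 0.3 to 0.75 m from the base axis. Payload 8.5 kg.
Tool frame: the origin (TCP) lies on the centre line of the jaws, within the pads' length; the fingertips stand 25 mm ahead of it and the grasp point (between the pads) lies 6 mm ahead of it; z points along the fingers, y is the line along which they close (so a half turn about z gives the same grasp; the last joint's range is limited). The gripper opens to 85 mm and grips with 20 to 120 N. Pads are 22 mm wide; open, the fingers measure 114 mm over their backs; the gripper's body (76 mm by 85 mm) begins 54 mm behind the grasp point. The pads swing forward as they close: fully open they stand 13 mm farther back than shut.
Start: joints at [63.81, 21.807, 74.336, -0, 83.858, -12.336], TCP at [0.132, 0.534, 0.256] pointing down, gripper open.
Joint ranges: [-178.18, 178.18], [-50.72, 133.34], [12.68, 142.11], [-81.47, 261.47], [9.98, 163.14], [-165.26, 165.26]. Speed limits (degrees/s): [136.94, 136.94, 180, 180, 180, 180].

INTERFACE

Orientations are given as a 3x3 rotation matrix whose columns are the frame's x, y, z axes.
In Python, from rig import telemetry, optics, env gives the robot as it stands.
- The arm moves only by the tool send_rows, never from a script. Its argument "deltas" is a list that holds one entry, the list of rows, each a list of 7 numbers: the shift along the tool's x, y, z in m, then the turn, a rotation vector about the tool's x, y, z in rad, then the opening, from -1 (shut) to 1 (fully open), so that 0 is half open. In form: [[[x, y, z, ax, ay, az, grip], ...]]. A call has 1 to 12 rows; each row shifts and turns the commanded pose from where the row before left it, along the tool's axes as they then stand; what a row does not reach is not made up. A row lasts 1/8 s, in which the tool goes at most 62.5 mm and 10.7 degrees, less where a joint would pass 70% of its speed; a pose out of reach is approached as far as the arm can. A call is refused whole if a number of a shift passes 0.0625 or a number of a turn 0.188, either way. A call with a gripper value outside its range is refused whole. The fingers move at their own pace and stop on an object; "squeeze" is the grip in N (left out, the last holds). Time passes only in rows, so rows that do not move let the fingers close. It gives the time, the measured TCP pose, the force, the opening and the grip force at its end, in the units of the state.
- telemetry.observe(): the state, without advancing time (a new reading comes with each control period).
- optics.get_image(name): name is "scene" or "top" or "wrist"; returns a dict with "image" (480x640x3 uint8, red, green, blue), "range_z" (480x640 float32, m along the optical axis (not along the pixel's ray), 0 where there is no reading), "K" (3x3 intrinsics, pixels), "k1" (the pictures are not rectified: a ray, as slopes to the right and down, at radius r is drawn at 1 + k1 r^2 times it, then the intrinsics apply), "rvec" (rotation vector, rad) and "tvec" (3), from world to camera coordinates, as OpenCV has them; the wrist camera has in their place "hand_eye" (4x4, takes a point from camera to tool coordinates, whose origin is the TCP and whose axes are the flange's). Camera axes: x right, y down, z forward; pixel columns grow to the right and rows downward; lengths in m; the calibration is good to about 2 mm. A picture is of the moment at which its call begins: read the wrist's pose just before it.
- env.close_job(): hands the job in; it is judged then, once.
The state is a dict: "time_s": time; "q": joint angles; "qvel": joint speeds; "joint_efforts": joint torques, N m; "position": TCP position; "tool_rot": TCP orientation; "ft_force": force on the tool from outside, world axes, zero at the start; "wrist_torque": the same for the moment, N m; "grip_width": finger opening in m; "gripper_force": force on a finger pad.
Only numpy, scipy, OpenCV 4.12 (cv2) and the standard library are available. Lean on these libraries where they do the work, as an engineer would, in place of code of your own. Each camera call takes 0.05 s, during which the arm holds its last target. There are 200 camera calls.

TASK

Clear the registration desk: pick up the wireless headset that stands on its ear cups and hang it over the middle of the bare rail under the wire shelf, one ear cup on each side and the rail seated in the groove under the crown of its headband. Lower its headband gently until you feel it rest on the rail before you let go, leave it hanging still, and do not disturb the other things on the desk.

Things in the scene. Friction and masses are not known exactly. Their poses are not given: they have to be found in the camera images.
- headset: Black rigid wireless headset, 156 mm across (x), 48 mm deep (y), 148 mm tall, 0.11 to 0.22 kg, standing on its two ear cups like an arch. Origin midway between the cups on their underside; z up to the crown, x from cup to cup, y through the arch. Ear cups reach 56 mm up, 104 mm apart inside. The same either way round.
- crown (a point): Middle of the underside of the headset's crown, 130 mm above its origin, axes as the headset's. Crown: flat bar 64 mm long (x), 24 mm wide (y), 18 mm thick (z 130 to 148); its lower 7 mm are two cushions with a 14 mm groove along y between them, in which the rail sits, 4 mm deep. Grip across the 24 mm, fingertips 6 to 9 mm short of the underside to clear the rail.
- stand: Fixed dark steel riser. Origin on the desk below the rail's middle; y along the rail, x away from the robot to the stand's back. Rail: bare round bar, 16 mm diameter, 310 mm long, held by arms running back from its ends to two posts (x 140, y +-155 mm). The rail's axis is clamped 173 to 207 mm above the desk; its height is not measured: look or feel for it. It does not give.
- shelf_edge (a point): Middle of the front wire of the open wire shelf, straight above the rail, 328 mm above the desk (underside 324). The shelf runs from here 190 mm back, 155 mm to each side; a small carton stands at its back. No upright gripper fits over the rail, no upright headset between rail and shelf. In front of the rail, and behind it between the posts, is free.
- tuberack: Black rack, 90 x 110 mm, full of capped sample tubes, 103 mm tall. Bystander; it and the headset change places. Origin under its centre.
- emptyrack: Empty black tube rack, 90 x 130 mm, 27 mm tall. Bystander. Origin under its centre.
- water: Clear water bottle, 64 mm diameter, 190 mm tall. Bystander. Origin under its centre.
- sanitiser: White sanitiser bottle, 60 mm diameter, 140 mm tall. Bystander. Origin under its centre.
- tape: Roll of label tape, 60 mm diameter, 22 mm tall, lying flat. Bystander. Origin under its centre.

How it is judged:
By the outcome, as a careful person would: the job done as asked, in the order asked, and still so for the second after the job is handed in, with the robot touching nothing.
It also fails if it takes over 67 s, if anything falls off the work surface, if the arm or the gripper's body presses on something with over 40 N, if the wrist force passes 120 N, or if a joint passes its speed limit or range.

## Working session

There is one attempt and no reset: what is moved stays moved. The work goes in short steps, Python scripts to look and compute and a tool call to move; the robot and the scene stay as the last step left them, time stands still between calls to the robot, and variables do not carry over. Pictures are saved under pics/ and viewed, at most 10 in all, crops included, and the job is handed in when it is done.

Besides the shell and the picture viewer there is one more tool, called after "Call:" by a JSON object that holds its "name" and its "arguments". send_rows: Moves the arm, as the interface text tells. Its arguments: {"type":"object","properties":{"deltas":{"type":"array"},"squeeze":{"type":"number"}},"required":["deltas"]}

```bash
ls; mkdir -p pics; cat > h.py <<'E'
import numpy as np, cv2
from rig import telemetry, optics, env
def cam(n):
    s=telemetry.observe(); d=optics.get_image(n)
    if n=='wrist':
        T=np.eye(4);T[:3,:3]=np.array(s['tool_rot']);T[:3,3]=s['position'];d['T']=T@np.array(d['hand_eye'])
    else:
        R=cv2.Rodrigues(np.array(d['rvec'],float))[0];T=np.eye(4);T[:3,:3]=R.T;T[:3,3]=-R.T@np.array(d['tvec'],float).ravel();d['T']=T
    return d
def ray(d,u,v):
    p=np.array([[[u,v]]],float)
    n=cv2.undistortPoints(p,np.array(d['K'],float),np.array([d['k1'],0,0,0],float)).ravel()
    return np.array([n[0],n[1],1.])
def pt(d,u,v,z=None):
    r=ray(d,u,v); zz=d['range_z'][int(round(v)),int(round(u))] if z is None else z
    return d['T'][:3,:3]@(r*zz)+d['T'][:3,3]
def plane(d,u,v,h):
    r=d['T'][:3,:3]@ray(d,u,v);o=d['T'][:3,3];return o+r*(h-o[2])/r[2]
def cloud(d):
    v,u=np.mgrid[0:480,0:640];p=np.stack([u.ravel(),v.ravel()],1).astype(float)[:,None]
    n=cv2.undistortPoints(p,np.array(d['K'],float),np.array([d['k1'],0,0,0],float))[:,0]
    z=d['range_z'].ravel();c=np.c_[n*z[:,None],z]
    P=c@d['T'][:3,:3].T+d['T'][:3,3];P[z<=0]=np.nan
    return P.reshape(480,640,3)
def save(d,n): cv2.imwrite('pics/'+n,d['image'][:,:,::-1])
E
python3 - <<'E'
from h import *
a=cam('scene');b=cam('top')
save(a,'scene.png');save(b,'top.png')
for d in(a,b): print(d['T'].round(3),d['K'],d['k1'])
np.savez('/tmp/s.npz',s=cloud(a),t=cloud(b))
E
```

```text
pics
[[-0.545  0.664 -0.512  1.012]
 [ 0.838  0.435 -0.329  0.328]
 [ 0.004 -0.609 -0.794  0.993]
 [ 0.     0.     0.     1.   ]] [[495.29314945   0.         319.122539  ]
 [  0.         495.29314945 232.90019471]
 [  0.           0.           1.        ]] -0.12917377514596282
[[ 0.004 -0.997  0.08   0.392]
 [-1.    -0.004 -0.002 -0.007]
 [ 0.003 -0.08  -0.997  1.496]
 [ 0.     0.     0.     1.   ]] [[532.28015248   0.         315.93039452]
 [  0.         532.28015248 243.45677   ]
 [  0.           0.           1.        ]] -0.08410066494220174
```

View pics/scene.png

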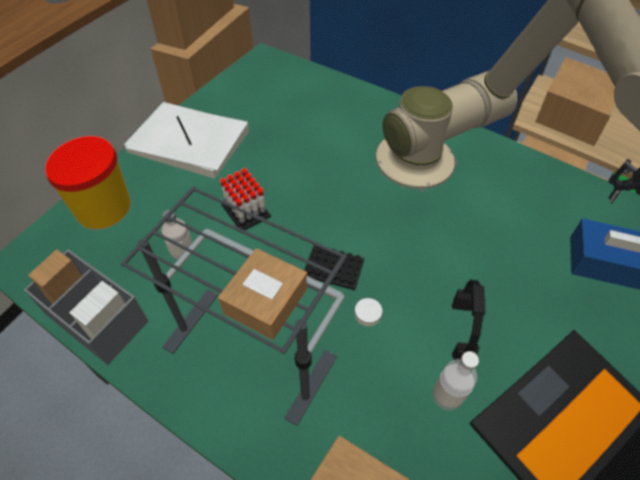

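View pics/top.png

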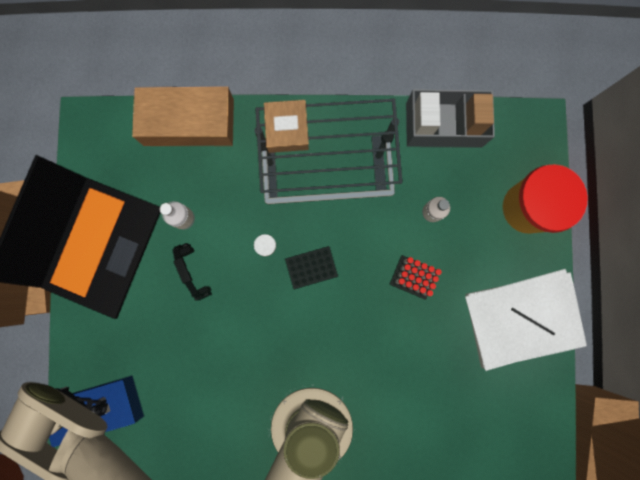

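The top view shows the headset arch at about (188,272), cups at (182,250) and (203,293), with the water bottle at (177,214). The light grey rail runs from (265,199) to (393,192), with tape at (264,245). The scene view shows the headset at (473,320) and the rail from about (205,235) to (340,295).

```bash
python3 - <<'E'
from h import *
z=np.load('/tmp/s.npz');S,T=z['s'],z['t']
def roi(C,u0,v0,u1,v1,lo,hi):
    P=C[v0:v1,u0:u1].reshape(-1,3);return P[(P[:,2]>lo)&(P[:,2]<hi)]
for nm,C,r in(('top',T,(165,238,220,305)),('scn',S,(445,275,490,358))):
    P=roi(C,*r,0.12,0.17);print(nm,len(P),P.mean(0).round(4),P[:,2].max())
    if len(P)>3:
        rr=cv2.minAreaRect(P[:,:2].astype(np.float32)*1000);print(rr)
        w,v=np.linalg.eigh(np.cov(P[:,:2].T));print('axis',np.degrees(np.arctan2(v[1,1],v[0,1])),np.sqrt(w))
    P=roi(C,*r,0.01,0.17);print(cv2.minAreaRect(P[:,:2].astype(np.float32)*1000))
# rail points
a=cv2.imread('pics/top.png');b=cv2.imread('pics/scene.png')
for nm,C,im,r in(('top',T,a,(255,180,405,210)),('scn',S,b,(160,220,350,355))):
    u0,v0,u1,v1=r;I=im[v0:v1,u0:u1].astype(int);P=C[v0:v1,u0:u1]
    m=(I.min(2)>95)&(I.max(2)-I.min(2)<30)&(P[...,2]>.12)&(P[...,2]<.25)
    Q=P[m];print(nm,len(Q))
    if len(Q)>5:
        # front line: keep x within 25mm of low percentile
        print('x pct',np.percentile(Q[:,0],[2,25,50,75,98]).round(3),'y',np.percentile(Q[:,1],[2,50,98]).round(3),'z',np.percentile(Q[:,2],[5,50,95]).round(3))
        for y0 in np.arange(-.16,.16,.04):
            q=Q[(Q[:,1]>y0)&(Q[:,1]<y0+.04)]
            if len(q)>4: print(round(y0+.02,2),len(q),np.median(q,0).round(4))
# others
for nm,r,lo in(('water',(155,195,200,235),.1),('tape',(250,232,280,258),.012),('rack',(282,245,340,290),.012)):
    P=roi(T,*r,lo,.3);print(nm,cv2.minAreaRect(P[:,:2].astype(np.float32)*1000),P[:,2].max())
E
```

```text
top 416 [0.4279 0.3296 0.142 ] 0.15775561424967943
((427.8693542480469, 331.3488464355469), (125.6916275024414, 26.84052085876465), 23.121461868286133)
axis -155.3899280769615 [0.00687684 0.03161891]
((429.1474914550781, 319.26416015625), (103.81558990478516, 162.03367614746094), 87.8933334350586)
scn 624 [0.441  0.3343 0.142 ] 0.1526551273357306
((431.79974365234375, 331.3296813964844), (121.17525482177734, 25.53611183166504), 24.94643211364746)
axis -154.42545238699935 [0.00712847 0.02932246]
((432.312744140625, 330.7447204589844), (156.0787353515625, 46.937015533447266), 24.1653995513916)
top 869
x pct [0.597 0.607 0.613 0.62  0.647] y [-0.197 -0.034  0.116] z [0.198 0.203 0.207]
-0.14 102 [ 0.6183 -0.1399  0.2022]
-0.1 97 [ 0.6154 -0.0999  0.2032]
-0.06 97 [ 0.6126 -0.0586  0.203 ]
-0.02 96 [ 0.6101 -0.0204  0.202 ]
0.02 103 [0.607  0.02   0.2032]
0.06 96 [0.6045 0.0595 0.203 ]
0.1 155 [0.6074 0.109  0.2019]
scn 1165
x pct [0.599 0.614 0.626 0.683 0.738] y [-0.197  0.053  0.124] z [0.198 0.203 0.206]
-0.14 99 [ 0.6203 -0.1394  0.2044]
-0.1 96 [ 0.617  -0.1003  0.2047]
0.06 93 [0.6054 0.0564 0.2046]
0.1 404 [0.626  0.1138 0.2025]
0.14 121 [0.6947 0.1223 0.2013]
water ((580.3997802734375, 362.77130126953125), (56.589637756347656, 62.27182388305664), 64.25354766845703) 0.19721186106501887
tape ((506.56903076171875, 132.95455932617188), (58.38938903808594, 53.70496368408203), 1.3522177934646606) 0.03055307256276718
rack ((444.309814453125, 4.864540100097656), (89.4255142211914, 129.3350067138672), 16.455371856689453) 0.03550355476638578
```

```bash
cat >> h.py <<'E'
from scipy.linalg import logm,expm
from scipy.spatial.transform import Rotation as Ro
def pose():
    s=telemetry.observe();T=np.eye(4);T[:3,:3]=Ro.from_matrix(np.array(s['tool_rot'])).as_matrix();T[:3,3]=s['position'];return T
def tgt(pos,yaw,tilt,sgn=1):
    y=np.radians(yaw);t=np.radians(tilt);hx=np.array([np.cos(y),np.sin(y),0])
    d=np.sin(t)*hx-np.cos(t)*np.array([0,0,1]);ty=sgn*np.array([-np.sin(y),np.cos(y),0])
    T=np.eye(4);T[:3,:3]=np.c_[np.cross(ty,d),ty,d];T[:3,3]=pos;return T
def rows(T1,T0=None,n=None):
    T0=pose() if T0 is None else T0
    L=np.real(logm(np.linalg.inv(T0)@T1));
    w=np.linalg.norm([L[2,1],L[0,2],L[1,0]]);k=max(abs(L[:3,3]).max()/.05,w/.15)
    n=n or int(np.ceil(k));E=np.real(expm(L/n))
    print('n',n,'row',E[:3,3].round(4),Ro.from_matrix(E[:3,:3]).as_rotvec().round(4),'tot',Ro.from_matrix(T1[:3,:3]@T0[:3,:3].T).magnitude()*57.3)
    P=[T0]
    for i in range(n):P.append(P[-1]@E)
    print('path',np.array([p[:3,3] for p in P])[::max(1,n//3)].round(3).tolist())
# headset pose -> tcp pose: t grip tilt in headset, a headset pitch (back cup up)
def headtool(t=40,zc=.1365,xc=-.001):
    r=np.radians(t);Ex=xc+.011*np.cos(r);Ez=zc+.011*np.sin(r)
    return Ex-.025*np.sin(r),Ez+.025*np.cos(r)   # tcp in headset x,z
E
python3 - <<'E'
from h import *
s=telemetry.observe();print(np.array(s['tool_rot']).round(3).tolist(),np.array(optics.get_image('wrist')['hand_eye']).round(3).tolist(),s['grip_width'],s['ft_force'])
x,z=headtool();print(x,z)
hx=np.array([np.cos(np.radians(24.6)),np.sin(np.radians(24.6)),0])
g=np.array([.4305,.331,0])+x*hx+[0,0,z];print(g)
for sg in(1,-1):
    T=tgt(g,24.6,40,sg);T[:3,3]-=.09*T[:3,2];print(T.round(3).tolist());rows(T)
E
```

```text
[[-0.971, 0.239, -0.001], [0.239, 0.971, -0.001], [0.0, -0.001, -1.0]] [[-0.001, -0.963, -0.268, 0.067], [1.0, -0.001, -0.0, 0.0], [0.0, -0.268, 0.963, -0.118], [0.0, 0.0, 0.0, 1.0]] 0.08527361769518342 [ 0.31690982  0.06679741 -0.09477596]
-0.008643201367854722 0.1627217747845264
[0.42264129 0.327402   0.16272177]
[[-0.697, -0.416, 0.584, 0.37], [-0.319, 0.909, 0.268, 0.303], [-0.643, 0.0, -0.766, 0.232], [0.0, 0.0, 0.0, 1.0]]
n 7 row [-0.0316 -0.0352  0.012 ] [-0.0336 -0.096  -0.0918] tot 54.96143219259936
path [[0.132, 0.534, 0.256], [0.181, 0.453, 0.234], [0.248, 0.382, 0.223], [0.327, 0.326, 0.225]]
[[0.697, 0.416, 0.584, 0.37], [0.319, -0.909, 0.268, 0.303], [0.643, -0.0, -0.766, 0.232], [0.0, 0.0, 0.0, 1.0]]
n 17 row [-0.0208  0.0141 -0.0031] [-0.0502  0.0176  0.1379] tot 143.97869902287601
path [[0.132, 0.534, 0.256], [0.254, 0.542, 0.272], [0.353, 0.467, 0.275], [0.382, 0.349, 0.25]]
```

Call:
{"name": "send_rows", "arguments": {"deltas": [[[-0.0316, -0.0352, 0.012, -0.0336, -0.096, -0.0918, 0.3], [-0.0316, -0.0352, 0.012, -0.0336, -0.096, -0.0918, 0.3], [-0.0316, -0.0352, 0.012, -0.0336, -0.096, -0.0918, 0.3], [-0.0316, -0.0352, 0.012, -0.0336, -0.096, -0.0918, 0.3], [-0.0316, -0.0352, 0.012, -0.0336, -0.096, -0.0918, 0.3], [-0.0316, -0.0352, 0.012, -0.0336, -0.096, -0.0918, 0.3], [-0.0316, -0.0352, 0.012, -0.0336, -0.096, -0.0918, 0.3], [0, 0, 0, 0, 0, 0, 0.3], [0, 0, 0, 0, 0, 0, 0.3]]]}}

```text
time_s: 1.27
position: [0.3558, 0.3123, 0.2289]
tool_rot: [[-0.728, -0.395, 0.561], [-0.301, 0.919, 0.256], [-0.616, 0.018, -0.787]]
ft_force: [0.3, 0.8, -0.7]
grip_width: 0.0557
gripper_force: 0.0
```

```bash
python3 - <<'E'
from h import *
print(pose().round(4).tolist(), telemetry.observe()['q'])
d=cam('wrist');save(d,'w1.png');C=cloud(d);np.save('/tmp/w1.npy',C)
m=(C[...,2]>.125)&(C[...,2]<.16)&(np.hypot(C[...,0]-.43,C[...,1]-.331)<.1)
P=C[m];print(len(P),np.percentile(P[:,2],[5,50,95,99]).round(4))
v,u=np.nonzero(m);print(u.min(),u.max(),v.min(),v.max())
print(cv2.minAreaRect(P[:,:2].astype(np.float32)*1000))
E
```

```text
[[-0.7278, -0.3947, 0.5608, 0.3558], [-0.3008, 0.9187, 0.2561, 0.3123], [-0.6163, 0.0177, -0.7873, 0.2289], [0.0, 0.0, 0.0, 1.0]] [ 27.97214776   5.70097368 111.63783376  -5.05909116  24.73399925
 -81.05832263]
3448 [0.1273 0.1471 0.149  0.1492]
273 313 175 279
((421.41754150390625, 325.7524719238281), (88.14019775390625, 24.110427856445312), 24.706504821777344)
```

View pics/w1.png

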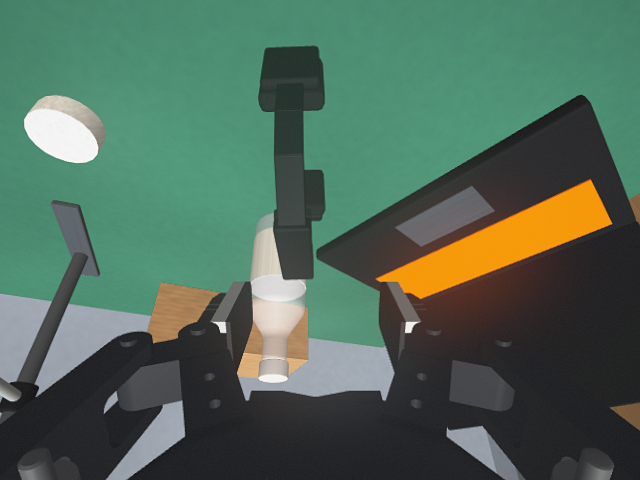

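The wrist view shows the crown bar at about (290,160), far end at (293,245), and cups at (290,75) and (315,195), with the fingers straddling it. The crown top reads 0.148 m, as it should. q5 is already low, so before choosing the grip tilt I'll check that the arm can reach a flatter tilt in front of the rail.

```bash
python3 - <<'E'
from h import *
rows(tgt([.50,-.03,.29],4,70),n=11)
E
```

```text
n 11 row [-0.0073 -0.0337  0.0006] [ 0.0261 -0.0505  0.0169] tot 37.35351791792289
path [[0.356, 0.313, 0.229], [0.409, 0.225, 0.241], [0.453, 0.133, 0.257], [0.485, 0.036, 0.277]]
```

Call:
{"name": "send_rows", "arguments": {"deltas": [[[-0.0073, -0.0337, 0.0006, 0.0261, -0.0505, 0.0169, 0.3], [-0.0073, -0.0337, 0.0006, 0.0261, -0.0505, 0.0169, 0.3], [-0.0073, -0.0337, 0.0006, 0.0261, -0.0505, 0.0169, 0.3], [-0.0073, -0.0337, 0.0006, 0.0261, -0.0505, 0.0169, 0.3], [-0.0073, -0.0337, 0.0006, 0.0261, -0.0505, 0.0169, 0.3], [-0.0073, -0.0337, 0.0006, 0.0261, -0.0505, 0.0169, 0.3], [-0.0073, -0.0337, 0.0006, 0.0261, -0.0505, 0.0169, 0.3], [-0.0073, -0.0337, 0.0006, 0.0261, -0.0505, 0.0169, 0.3], [-0.0073, -0.0337, 0.0006, 0.0261, -0.0505, 0.0169, 0.3], [-0.0073, -0.0337, 0.0006, 0.0261, -0.0505, 0.0169, 0.3], [-0.0073, -0.0337, 0.0006, 0.0261, -0.0505, 0.0169, 0.3], [0, 0, 0, 0, 0, 0, 0.3]]]}}

```text
time_s: 2.82
position: [0.4991, 0.0292, 0.3447]
tool_rot: [[-0.464, -0.071, 0.883], [-0.038, 0.997, 0.061], [-0.885, -0.005, -0.466]]
ft_force: [0.0, 0.7, -0.1]
grip_width: 0.0557
gripper_force: 0.0
```

```bash
python3 - <<'E'
from h import *
T=pose();s=telemetry.observe();print(T.round(4).tolist(), np.round(s['q'],2),'tilt',np.degrees(np.arccos(-T[2,2])))
d=cam('wrist');C=cloud(d);im=d['image'].astype(int)
m=(im.min(2)>90)&(im.max(2)-im.min(2)<30)&(abs(C[...,2]-.195)<.03)&(C[...,0]>.57)&(C[...,0]<.65)
P=C[m];print(len(P))
if len(P): 
  for y in np.arange(-.2,.12,.04):
    q=P[(P[:,1]>y)&(P[:,1]<y+.04)]
    if len(q)>5: print(round(y+.02,2),len(q),q[:,0].min().round(4),np.percentile(q[:,2],[1,50,99]).round(4))
save(d,'w2.png')
E
```

```text
[[-0.4645, -0.0714, 0.8827, 0.4991], [-0.0377, 0.9974, 0.0608, 0.0292], [-0.8848, -0.0051, -0.466, 0.3447], [0.0, 0.0, 0.0, 1.0]] [ -20.6    -2.89  112.24   64.81   23.96 -165.11] tilt 62.227093572492414
8662
-0.18 1074 0.6142 [0.1933 0.2014 0.2053]
-0.14 965 0.6113 [0.193  0.201  0.2052]
-0.1 1032 0.6083 [0.1924 0.201  0.2053]
-0.06 1034 0.6051 [0.1922 0.2008 0.205 ]
-0.02 1098 0.602 [0.1915 0.2007 0.2051]
0.02 1142 0.5997 [0.1912 0.2008 0.2052]
0.06 1114 0.5968 [0.1921 0.2009 0.2052]
0.1 1200 0.595 [0.1922 0.2014 0.2052]
```

The rail reads top 0.205, so its axis is at z ≈ 0.197, x ≈ 0.6115 at y = -0.04, consistent with the first measurement. Forearm and wrist limits matter here, so I'll fit a short kinematic model to the known states and use it to pick tilts.

```bash
cat > arm.py <<'E'
import numpy as np
from scipy.optimize import least_squares
from scipy.spatial.transform import Rotation as Ro
D=[([63.81,21.807,74.336,0,83.858,-12.336],[.132,.534,.256]),
([27.972,5.701,111.638,-5.059,24.734,-81.058],[.3558,.3123,.2289]),
([-20.6,-2.89,112.24,64.81,23.96,-165.11],[.4991,.0292,.3447])]
def fk(q,p):
    h,lat,L1,L2,L3,e,a=p
    q=np.array(q);r=lambda ax,x:Ro.from_euler(ax,x,degrees=True).as_matrix()
    R1=r('z',q[0]);R2=R1@r('y',q[1]);R3=R2@r('y',q[2]);R6=R3@r('z',q[3])@r('y',q[4]);
    return R1@[a,lat,h]+R2@[0,0,L1]+R3@[e,0,L2]+R6@[0,0,L3],R6@r('z',q[5]+90)
def fit(D):
    f=lambda p:np.r_[np.concatenate([fk(q,p)[0]-x for q,x in D]),1e-3*(p-[.15,.1,.4,.4,.25,0,0])]
    s=least_squares(f,[.15,.1,.4,.4,.25,0,0]);return s.x,np.abs(f(s.x)[:3*len(D)]).max()
if __name__=='__main__':
    p,e=fit(D);print(p.round(4),e)
    for q,x in D:print(fk(q,p)[1].round(3).tolist())
E
python3 arm.py
```

```text
[0.1302 0.1174 0.5375 0.3502 0.2327 0.1037 0.0006] 0.0001479494872670406
[[-0.971, 0.239, -0.0], [0.239, 0.971, -0.0], [0.0, -0.0, -1.0]]
[[-0.728, -0.395, 0.561], [-0.301, 0.919, 0.256], [-0.616, 0.018, -0.787]]
[[-0.464, -0.071, 0.883], [-0.038, 0.997, 0.061], [-0.885, -0.005, -0.466]]
```

```bash
cat >> arm.py <<'E'
P,_=fit(D)
lo=np.array([-178.18,-50.72,12.68,-81.47,9.98,-165.26])+.5;hi=np.array([178.18,133.34,142.11,261.47,163.14,165.26])-.5
def ik(T,q0):
    def f(q):
        x,R=fk(q,P);return np.r_[(x-T[:3,3])*10,(R-T[:3,:3]).ravel()]
    s=least_squares(f,np.clip(q0,lo+1,hi-1),bounds=(lo,hi),max_nfev=60);return s.x,np.abs(f(s.x)).max()
E
cat > plan.py <<'E'
from h import tgt,headtool
import numpy as np
RA=np.array([.6115,-.04,.197])
def hang(rx,rz,a,t,yaw=4.,sg=1):
    """tcp pose when the rail is at headset (rx,rz), headset pitched a, grip tilt t"""
    x,z=headtool(t);dx,dz=x-rx,z-rz;c,s=np.cos(np.radians(a)),np.sin(np.radians(a))
    hx=np.array([np.cos(np.radians(yaw)),np.sin(np.radians(yaw)),0])
    return tgt(RA+hx*(dx*c-dz*s)+[0,0,dx*s+dz*c],yaw,t+a,sg)
def desk(t,back=0,up=0,sg=1,yaw=24.6,c=(.4305,.331)):
    x,z=headtool(t);hx=np.array([np.cos(np.radians(yaw)),np.sin(np.radians(yaw)),0])
    T=tgt(np.r_[c,0]+hx*x+[0,0,z+up],yaw,t,sg);T[:3,3]-=back*T[:3,2];return T
E
python3 - <<'E'
from plan import *;from arm import ik
for t in(35,45,60):
  print('t',t)
  for nm,T in[('desk',lambda s:desk(t,sg=s)),('up',lambda s:desk(t,up=.15,sg=s))]+[(f'a{a} r{r}',lambda s,a=a,r=r:hang(*r,a,t,sg=s)) for a,r in((30,(.065,-.03)),(30,(0,.04)),(30,(0,.118)),(0,(0,.116)))]:
    out=[]
    for sg in(1,-1):
      for q4 in(0,180):
        best=min((ik(T(sg),[10,10,100,q4,30,q6]) for q6 in(-90,90)),key=lambda r:r[1])
        out.append(f'{sg:+d}/{q4}: '+(str(best[0].round().astype(int).tolist()) if best[1]<3e-3 else f'x{best[1]:.2f}'))
    print(nm,T(1)[:3,3].round(3),' | '.join(out))
E
```

```text
t 35
desk [0.425 0.328 0.163] +1/0: [25, 18, 108, -1, 20, -88] | +1/180: x0.19 | -1/0: [25, 18, 108, -1, 20, 92] | -1/180: x0.19
up [0.425 0.328 0.313] +1/0: [25, 7, 93, -1, 45, -89] | +1/180: x0.36 | -1/0: [25, 7, 93, -1, 45, 91] | -1/180: x0.37
a30 r(0.065, -0.03) [ 0.453 -0.051  0.329] +1/0: x0.11 | +1/180: x0.03 | -1/0: [-43, -6, 120, 79, 42, -9] | -1/180: [-43, -6, 120, 79, 42, -9]
a30 r(0, 0.04) [ 0.545 -0.045  0.301] +1/0: x0.12 | +1/180: [-30, 7, 113, 91, 31, 163] | -1/0: [-30, 7, 113, 91, 31, -17] | -1/180: [-30, 7, 113, 91, 31, -17]
a30 r(0, 0.118) [ 0.583 -0.042  0.233] +1/0: x0.19 | +1/180: [-27, 18, 114, 114, 30, 139] | -1/0: [-27, 18, 114, 114, 30, -41] | -1/180: [-27, 18, 114, 114, 30, -41]
a0 r(0, 0.116) [ 0.605 -0.04   0.244] +1/0: [-20, 17, 91, 21, 41, -127] | +1/180: x0.27 | -1/0: [-20, 17, 91, 21, 41, 53] | -1/180: [-20, 17, 91, 21, 41, 53]
t 45
desk [0.421 0.326 0.162] +1/0: x0.06 | +1/180: x0.08 | -1/0: x0.06 | -1/180: x0.08
up [0.421 0.326 0.312] +1/0: [25, 5, 100, -1, 30, -89] | +1/180: x0.26 | -1/0: [25, 5, 100, -1, 30, 91] | -1/180: x0.26
a30 r(0.065, -0.03)
[... 854 characters left out ...]
180: x0.08 | -1/0: x0.04 | -1/180: x0.08
a30 r(0.065, -0.03) [ 0.446 -0.052  0.319] +1/0: x0.46 | +1/180: [-49, 7, 137, 121, 69, 120] | -1/0: [-49, 7, 137, 121, 69, -60] | -1/180: [-49, 7, 137, 121, 69, -60]
a30 r(0, 0.04) [ 0.538 -0.045  0.291] +1/0: x0.47 | +1/180: [-33, 19, 126, 137, 63, 113] | -1/0: [-33, 19, 126, 137, 63, -67] | -1/180: [-33, 19, 126, 137, 63, -67]
a30 r(0, 0.118) [ 0.576 -0.042  0.224] +1/0: x0.56 | +1/180: [-29, 32, 125, 144, 71, 103] | -1/0: [-29, 32, 125, 144, 71, -77] | -1/180: [-29, 32, 125, 144, 71, -77]
a0 r(0, 0.116) [ 0.594 -0.041  0.24 ] +1/0: x0.11 | +1/180: [-25, 17, 109, 95, 25, 159] | -1/0: [-25, 17, 109, 95, 25, -21] | -1/180: [-25, 17, 109, 95, 25, -21]
```

```bash
python3 - <<'E'
from plan import *;from arm import ik
for t in(30,35):
  for a in(18,22):
    q=[25,18,108,-1,20,-88];print(t,a)
    for nm,T in[('desk',desk(t)),('up',desk(t,up=.17))]+[(str(r),hang(*r[:2],r[2],t)) for r in((.085,-.04,a),(.035,-.005,a),(.03,.06,a),(.005,.112,a),(0,.114,a/2),(0,.114,0),(0,.126,0))]:
      q,e=ik(T,q);print(nm,T[:3,3].round(3),q.round().astype(int),'' if e<2e-3 else f'BAD{e:.3f}')
E
```

```text
30 18
desk [0.427 0.329 0.164] [ 25  18 104  -1  28 -89] 
up [0.427 0.329 0.334] [ 25   7  87   0  56 -89] 
(0.085, -0.04, 18) [ 0.464 -0.05   0.363] [ -35   -7  104   38   49 -146] 
(0.035, -0.005, 18) [ 0.523 -0.046  0.345] [ -29    1  100   37   42 -142] 
(0.03, 0.06, 18) [ 0.547 -0.044  0.285] [ -27    7  104   44   33 -150] 
(0.005, 0.112, 18) [ 0.587 -0.042  0.243] [ -24   15  102   49   27 -155] 
(0, 0.114, 9.0) [ 0.6   -0.041  0.245] [ -21   16   94   27   36 -133] 
(0, 0.114, 0) [ 0.608 -0.04   0.247] [ -19   18   87   16   48 -121] 
(0, 0.126, 0) [ 0.608 -0.04   0.235] [ -19   19   88   16   46 -122] 
30 22
desk [0.427 0.329 0.164] [ 25  18 104  -1  28 -89] 
up [0.427 0.329 0.334] [ 25   7  87   0  56 -89] 
(0.085, -0.04, 22) [ 0.453 -0.051  0.352] [ -38   -8  109   47   47 -156] 
(0.035, -0.005, 22) [ 0.512 -0.047  0.339] [ -31    0  104   46   39 -152] 
(0.03, 0.06, 22) [ 0.541 -0.045  0.28 ] [ -28    7  107   56   30 -163] 
(0.005, 0.112, 22) [ 0.584 -0.042  0.242] [ -24   14  105   59   25 -165] BAD0.017
(0, 0.114, 11.0) [ 0.598 -0.041  0.245] [ -22   16   96   31   34 
[... 716 characters left out ...]
) [ 0.605 -0.04   0.234] [ -20   18   92   22   40 -127] 
35 22
desk [0.425 0.328 0.163] [ 25  18 108  -1  20 -88] 
up [0.425 0.328 0.333] [ 25   6  91   0  49 -89] 
(0.085, -0.04, 22) [ 0.451 -0.051  0.351] [ -40   -8  112   56   45 -165] BAD0.003
(0.035, -0.005, 22) [ 0.51  -0.047  0.338] [ -32   -1  108   57   36 -163] 
(0.03, 0.06, 22) [ 0.539 -0.045  0.279] [ -28    7  108   59   28 -165] BAD0.052
(0.005, 0.112, 22) [ 0.582 -0.042  0.24 ] [ -24   14  105   60   23 -165] BAD0.078
(0, 0.114, 11.0) [ 0.596 -0.041  0.244] [ -23   15  100   42   29 -148] 
(0, 0.114, 0) [ 0.605 -0.04   0.246] [ -20   17   91   21   41 -126] 
(0, 0.126, 0) [ 0.605 -0.04   0.234] [ -20   18   92   22   40 -127]
```

```bash
python3 - <<'E'
from h import *;from plan import desk
C=np.load('/tmp/w1.npy')[100:300,240:330].reshape(-1,3);P=C[(C[:,2]>.1462)&(C[:,2]<.1515)]
r=cv2.minAreaRect(P[:,:2].astype(np.float32)*1000);print(len(P),r)
for nm,k in(('s',(445,275,490,358)),('t',(165,238,220,305))):
    Q=np.load('/tmp/s.npz')[nm][k[1]:k[3],k[0]:k[2]].reshape(-1,3);Q=Q[(Q[:,2]>.143)&(Q[:,2]<.158)];print(nm,len(Q),cv2.minAreaRect(Q[:,:2].astype(np.float32)*1000))
rows(desk(32,back=.08,up=.02))
E
```

```text
1802 ((432.1501159667969, 330.68798828125), (64.51919555664062, 23.999385833740234), 24.605270385742188)
s 375 ((432.552734375, 331.7391357421875), (66.36717224121094, 25.30462646484375), 25.353912353515625)
t 246 ((428.904296875, 330.80279541015625), (74.02840423583984, 25.487701416015625), 23.61635398864746)
n 7 row [0.0138 0.0434 0.0032] [-0.0382  0.0742 -0.0346] tot 36.22979101864532
path [[0.499, 0.03, 0.344], [0.482, 0.115, 0.316], [0.453, 0.197, 0.288], [0.412, 0.275, 0.263]]
```

```bash
sed -i 's/c=(.4305,.331)/c=(.432,.3308)/' plan.py; python3 - <<'E'
from h import *;from plan import desk
T=desk(32,back=.08,up=.02);print(T[:3,3]);rows(T,n=10)
E
```

```text
[0.38898132 0.31110451 0.25137416]
n 10 row [0.0094 0.0303 0.0026] [-0.0267  0.0519 -0.0242] tot 36.22979101864532
path [[0.499, 0.03, 0.344], [0.481, 0.119, 0.314], [0.45, 0.205, 0.286], [0.406, 0.286, 0.259]]
```

Call:
{"name": "send_rows", "arguments": {"deltas": [[[0.0094, 0.0303, 0.0026, -0.0267, 0.0519, -0.0242, 0.1], [0.0094, 0.0303, 0.0026, -0.0267, 0.0519, -0.0242, 0.1], [0.0094, 0.0303, 0.0026, -0.0267, 0.0519, -0.0242, 0.1], [0.0094, 0.0303, 0.0026, -0.0267, 0.0519, -0.0242, 0.1], [0.0094, 0.0303, 0.0026, -0.0267, 0.0519, -0.0242, 0.1], [0.0094, 0.0303, 0.0026, -0.0267, 0.0519, -0.0242, 0.1], [0.0094, 0.0303, 0.0026, -0.0267, 0.0519, -0.0242, 0.1], [0.0094, 0.0303, 0.0026, -0.0267, 0.0519, -0.0242, 0.1], [0.0094, 0.0303, 0.0026, -0.0267, 0.0519, -0.0242, 0.1], [0.0094, 0.0303, 0.0026, -0.0267, 0.0519, -0.0242, 0.1], [0, 0, 0, 0, 0, 0, 0.1], [0, 0, 0, 0, 0, 0, 0.1]]]}}

```text
time_s: 4.38
position: [0.3887, 0.3102, 0.2511]
tool_rot: [[-0.771, -0.416, 0.482], [-0.353, 0.909, 0.22], [-0.53, -0.001, -0.848]]
ft_force: [-0.3, -0.3, 0.4]
grip_width: 0.0469
gripper_force: 0.0
```

```bash
python3 - <<'E'
from h import *;from plan import desk
print(np.round(telemetry.observe()['q'],1));rows(desk(32,back=.045),n=3);print(desk(32)[:3,3])
T=desk(32,back=.045);rows(desk(32),T0=T,n=4)
E
```

```text
[ 25.1   6.9 102.8  -0.5  38.3 -89.2]
n 3 row [0.0033 0.0002 0.0174] [-0.0003 -0.      0.0001] tot 0.05915006994370693
path [[0.389, 0.31, 0.251], [0.394, 0.313, 0.235], [0.4, 0.316, 0.218], [0.406, 0.319, 0.202]]
[0.42752706 0.32875213 0.16353031]
n 4 row [0.     0.     0.0112] [-0. -0.  0.] tot 0.0
path [[0.406, 0.319, 0.202], [0.411, 0.321, 0.192], [0.417, 0.324, 0.183], [0.422, 0.326, 0.173], [0.428, 0.329, 0.164]]
```

Call:
{"name": "send_rows", "arguments": {"deltas": [[[0.0033, 0.0002, 0.0174, 0, 0, 0, 0.1], [0.0033, 0.0002, 0.0174, 0, 0, 0, 0.1], [0.0033, 0.0002, 0.0174, 0, 0, 0, 0.1], [0, 0, 0.0112, 0, 0, 0, 0.1], [0, 0, 0.0112, 0, 0, 0, 0.1], [0, 0, 0.0112, 0, 0, 0, 0.1], [0, 0, 0.0112, 0, 0, 0, 0.1], [0, 0, 0, 0, 0, 0, 0.1], [0, 0, 0, 0, 0, 0, 0.1]]]}}

```text
time_s: 5.5
position: [0.4283, 0.3283, 0.1642]
tool_rot: [[-0.771, -0.415, 0.483], [-0.352, 0.91, 0.219], [-0.531, -0.001, -0.848]]
ft_force: [0.1, -0.6, 0.9]
grip_width: 0.047
gripper_force: 0.0
```

```bash
python3 - <<'E'
from h import *
d=cam('wrist');save(d,'w3.png');print(pose()[:3,3])
cv2.imwrite('pics/w3c.png',cv2.resize(d['image'][180:420,180:460,::-1],None,fx=2.5,fy=2.5))
E
```

```text
[0.42825905 0.32826342 0.16433054]
```

View pics/w3c.png

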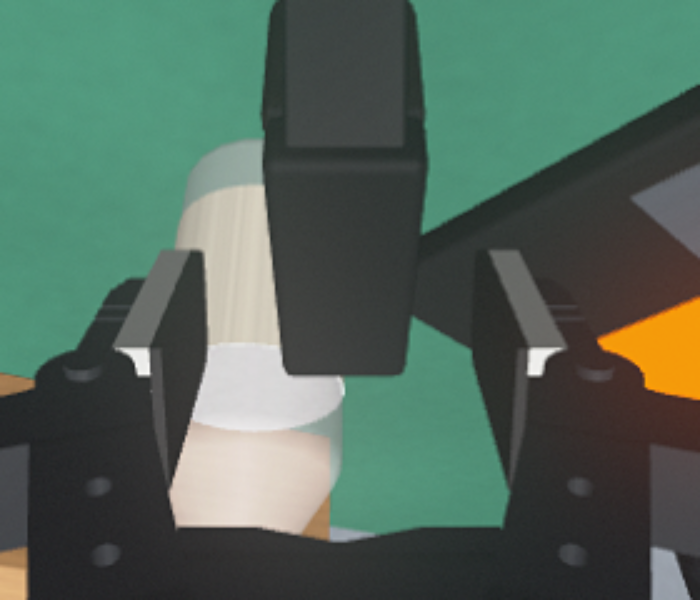

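The close-up shows the crown bar (columns 265–425 of the crop) centred between the two pads (205 and 475), with the tips alongside its top. Now I'll close.

Call:
{"name": "send_rows", "arguments": {"deltas": [[[0, 0, 0, 0, 0, 0, -1], [0, 0, 0, 0, 0, 0, -1], [0, 0, 0, 0, 0, 0, -1], [0, 0, 0, 0, 0, 0, -1], [0, 0, 0, 0, 0, 0, -1], [0, 0, 0, 0, 0, 0, -1]]], "squeeze": 70}}

```text
time_s: 6.3
position: [0.4283, 0.3284, 0.1647]
tool_rot: [[-0.771, -0.415, 0.484], [-0.352, 0.91, 0.22], [-0.532, -0.001, -0.847]]
ft_force: [-3.5, -0.2, 5.8]
grip_width: 0.0217
gripper_force: 68.7
```

```bash
python3 - <<'E'
from h import *
d=cam('wrist');cv2.imwrite('pics/w4c.png',cv2.resize(d['image'][180:420,180:460,::-1],None,fx=2.5,fy=2.5))
print(pose()[:3,3],telemetry.observe()['gripper_force'])
E
```

```text
[0.42830541 0.32838999 0.16470763] 68.69030356407166
```

View pics/w4c.png

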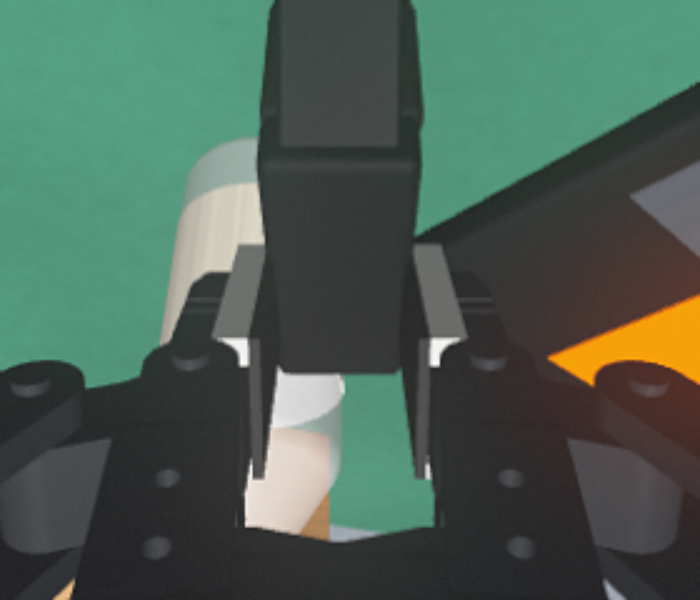

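```bash
cat >> plan.py <<'E'
def headtool(t): return -.0044,.1647
E
python3 - <<'E'
from h import *;import plan
from plan import *;from arm import ik
T0=pose();T1=T0.copy();T1[2,3]+=.19;rows(T1,n=8)
T2=hang(.10,-.04,18,32);print(T2[:3,3]);rows(T2,T0=T1,n=14)
E
```

```text
n 8 row [-0.0126 -0.     -0.0201] [ 0.  0. -0.] tot 0.0
path [[0.428, 0.328, 0.165], [0.428, 0.328, 0.212], [0.428, 0.328, 0.26], [0.428, 0.328, 0.307], [0.428, 0.328, 0.355]]
[ 0.44934988 -0.05133864  0.35941989]
n 14 row [ 0.0042 -0.0267 -0.0037] [ 0.0168 -0.0221  0.0194] tot 27.154229185430953
path [[0.428, 0.328, 0.355], [0.448, 0.221, 0.358], [0.457, 0.112, 0.36], [0.455, 0.003, 0.36]]
```

Call:
{"name": "send_rows", "arguments": {"deltas": [[[-0.003, 0, -0.005, 0, 0, 0, -1], [-0.008, 0, -0.0125, 0, 0, 0, -1], [-0.0126, 0, -0.0201, 0, 0, 0, -1], [-0.0126, 0, -0.0201, 0, 0, 0, -1], [-0.0126, 0, -0.0201, 0, 0, 0, -1], [-0.0126, 0, -0.0201, 0, 0, 0, -1], [-0.0126, 0, -0.0201, 0, 0, 0, -1], [-0.0126, 0, -0.0201, 0, 0, 0, -1], [-0.0113, 0, -0.018, 0, 0, 0, -1], [-0.003, 0, -0.005, 0, 0, 0, -1], [0, 0, 0, 0, 0, 0, -1]]]}}

```text
time_s: 7.72
position: [0.4281, 0.3283, 0.3536]
tool_rot: [[-0.772, -0.415, 0.482], [-0.352, 0.91, 0.219], [-0.53, -0.001, -0.848]]
ft_force: [-0.3, -1.0, -1.5]
grip_width: 0.0216
gripper_force: 68.7
```

```bash
python3 - <<'E'
from h import *;from plan import *
s=telemetry.observe();print(np.round(s['q'],1),np.round(s['wrist_torque'],2));T1=pose();rows(hang(.10,-.04,18,32),T0=T1,n=15)
E
```

```text
[ 25.    6.   85.7  -0.4  56.3 -89.3] [-0.15  0.39 -0.02]
n 15 row [ 0.0039 -0.025  -0.0035] [ 0.0157 -0.0207  0.0181] tot 27.22778769107523
path [[0.428, 0.328, 0.354], [0.45, 0.203, 0.358], [0.457, 0.076, 0.36], [0.449, -0.051, 0.359]]
```

Call:
{"name": "send_rows", "arguments": {"deltas": [[[0.002, -0.0125, -0.0018, 0.008, -0.0103, 0.009, -1], [0.0039, -0.025, -0.0035, 0.0157, -0.0207, 0.0181, -1], [0.0039, -0.025, -0.0035, 0.0157, -0.0207, 0.0181, -1], [0.0039, -0.025, -0.0035, 0.0157, -0.0207, 0.0181, -1], [0.0039, -0.025, -0.0035, 0.0157, -0.0207, 0.0181, -1], [0.0039, -0.025, -0.0035, 0.0157, -0.0207, 0.0181, -1], [0.0039, -0.025, -0.0035, 0.0157, -0.0207, 0.0181, -1], [0.0039, -0.025, -0.0035, 0.0157, -0.0207, 0.0181, -1], [0.0039, -0.025, -0.0035, 0.0157, -0.0207, 0.0181, -1], [0.0039, -0.025, -0.0035, 0.0157, -0.0207, 0.0181, -1], [0.0039, -0.025, -0.0035, 0.0157, -0.0207, 0.0181, -1], [0.0039, -0.025, -0.0035, 0.0157, -0.0207, 0.0181, -1]]]}}

```text
time_s: 9.22
position: [0.4558, 0.0357, 0.3601]
tool_rot: [[-0.688, -0.15, 0.71], [-0.112, 0.989, 0.1], [-0.717, -0.011, -0.697]]
ft_force: [0.5, 0.7, -1.7]
grip_width: 0.0215
gripper_force: 68.9
```

Call:
{"name": "send_rows", "arguments": {"deltas": [[[0.0039, -0.025, -0.0035, 0.0157, -0.0207, 0.0181, -1], [0.0039, -0.025, -0.0035, 0.0157, -0.0207, 0.0181, -1], [0.0039, -0.025, -0.0035, 0.0157, -0.0207, 0.0181, -1], [0.002, -0.0125, -0.0018, 0.008, -0.0103, 0.009, -1], [0, 0, 0, 0, 0, 0, -1], [0, 0, 0, 0, 0, 0, -1]]]}}

```text
time_s: 9.98
position: [0.4487, -0.0518, 0.3596]
tool_rot: [[-0.641, -0.069, 0.764], [-0.045, 0.998, 0.053], [-0.766, -0.0, -0.643]]
ft_force: [0.3, -0.3, -2.0]
grip_width: 0.0215
gripper_force: 68.9
```

```bash
python3 - <<'E'
from h import *;from plan import *
s=telemetry.observe();T0=pose();print(np.round(s['q'],1),'tilt',np.degrees(np.arccos(-T0[2,2])),'yaw',np.degrees(np.arctan2(T0[1,2],T0[0,2])))
b=cam('scene');save(b,'s2.png')
cv2.imwrite('pics/s2c.png',cv2.resize(b['image'][150:400,100:440,::-1],None,fx=2.3,fy=2.3))
w=[hang(.035,-.005,18,32),hang(.03,.06,18,32),hang(.005,.112,18,32),hang(0,.114,9,32),hang(0,.114,0,32)]
for a,b,n in zip([T0]+w,w,(6,6,6,5,5)):print(b[:3,3].round(4));rows(b,T0=a,n=n)
E
```

```text
[ -38.3   -8.6  106.8   42.8   49.2 -151.5] tilt 49.983835576711286 yaw 3.9512476779115606
[ 0.5218 -0.0463  0.3462]
n 6 row [-0.0062  0.0001  0.0108] [-0.0001 -0.      0.    ] tot 0.04078364259816511
path [[0.449, -0.052, 0.36], [0.473, -0.05, 0.355], [0.497, -0.048, 0.351], [0.522, -0.046, 0.346]]
[ 0.5466 -0.0445  0.2859]
n 6 row [0.005  0.     0.0096] [0. 0. 0.] tot 0.0
path [[0.522, -0.046, 0.346], [0.53, -0.046, 0.326], [0.538, -0.045, 0.306], [0.547, -0.045, 0.286]]
[ 0.5863 -0.0418  0.2442]
n 6 row [0.0011 0.     0.0096] [0. 0. 0.] tot 0.0
path [[0.547, -0.045, 0.286], [0.56, -0.044, 0.272], [0.573, -0.043, 0.258], [0.586, -0.042, 0.244]]
[ 0.5993 -0.0409  0.2464]
n 5 row [-0.0021  0.      0.0016] [0.     0.0314 0.    ] tot 9.000662952534755
path [[0.586, -0.042, 0.244], [0.589, -0.042, 0.245], [0.591, -0.041, 0.245], [0.594, -0.041, 0.246], [0.597, -0.041, 0.246], [0.599, -0.041, 0.246]]
[ 0.6071 -0.0403  0.2477]
n 5 row [-0.0014  0.      0.0007] [0.     0.0314 0.    ] tot 9.000662952534762
path [[0.599, -0.041, 0.246], [0.601, -0.041, 0.247], [0.602, -0.041, 0.247], [0.604, -0.041, 0.247], [0.606, -0.04, 0.248], [0.607, -0.04, 0.248]]
```

View pics/s2c.png

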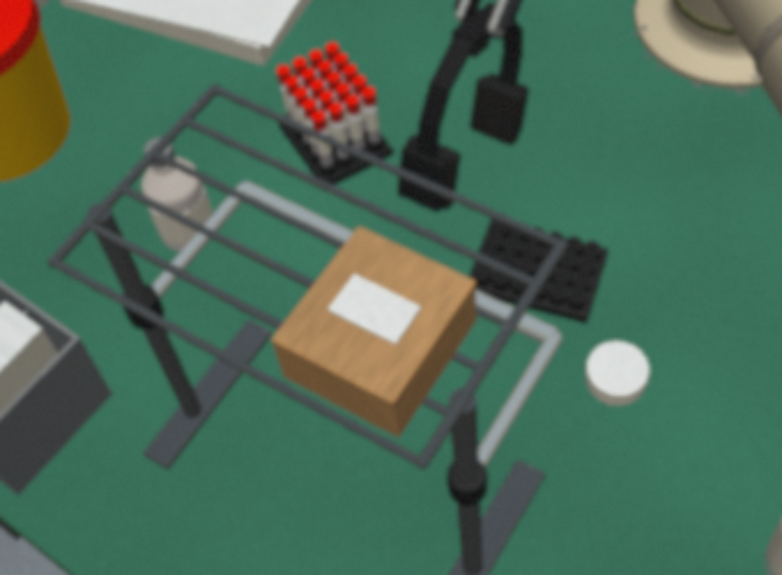

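The scene view shows the held headset pitched back-up, rear cup at crop (428,170), just in front of the rail line (250–560, 190–330) and below the shelf's front wire. I'll check for slip in the grip before inserting.

```bash
cat >> h.py <<'E'
def headpts(d,t=32,tcp=(-.0044,.1647),ry=0):
    # cloud points in nominal headset frame (from tool pose, grip tilt t)
    T=pose();r=np.radians(t);s,c=np.sin(r),np.cos(r)
    Q=(cloud(d).reshape(-1,3)-T[:3,3])@T[:3,:3]  # tool coords
    x=Q[:,2]*s-Q[:,0]*c+tcp[0];z=-Q[:,2]*c-Q[:,0]*s+tcp[1]
    P=np.c_[x,Q[:,1],z];im=d['image'].reshape(-1,3).astype(int)
    return P[(im.max(1)<75)&(abs(P[:,0])<.1)&(abs(P[:,1])<.04)&(P[:,2]>-.03)&(P[:,2]<.155)]
E
python3 - <<'E'
from h import *
d=cam('scene');P=headpts(d);print(len(P))
for lab,q in(('rear cup',P[(P[:,0]>.03)&(P[:,2]<.05)]),('front cup',P[(P[:,0]<-.03)&(P[:,2]<.05)]),('crown',P[(abs(P[:,0])<.03)&(P[:,2]>.12)])):
    if len(q):print(lab,len(q),np.percentile(q,[2,50,98],axis=0).round(4).tolist())
E
```

```text
1996
rear cup 363 [[0.0583, -0.0176, 0.0074], [0.0744, 0.0081, 0.0268], [0.0774, 0.0251, 0.0494]]
front cup 394 [[-0.0643, -0.0199, 0.0053], [-0.056, 0.0045, 0.0285], [-0.0522, 0.0253, 0.0494]]
crown 213 [[-0.0243, -0.0106, 0.1341], [0.0104, 0.0015, 0.1486], [0.0297, 0.0244, 0.1542]]
```

Call:
{"name": "send_rows", "arguments": {"deltas": [[[-0.0062, 0.0001, 0.0108, 0, 0, 0, -1], [-0.0062, 0.0001, 0.0108, 0, 0, 0, -1], [-0.0062, 0.0001, 0.0108, 0, 0, 0, -1], [-0.0062, 0.0001, 0.0108, 0, 0, 0, -1], [-0.0062, 0.0001, 0.0108, 0, 0, 0, -1], [-0.0062, 0.0001, 0.0108, 0, 0, 0, -1], [0, 0, 0, 0, 0, 0, -1], [0.005, 0, 0.0096, 0, 0, 0, -1], [0.005, 0, 0.0096, 0, 0, 0, -1]]]}}

```text
time_s: 11.2
position: [0.5304, -0.0458, 0.326]
tool_rot: [[-0.641, -0.069, 0.764], [-0.045, 0.998, 0.053], [-0.766, -0.001, -0.643]]
ft_force: [0.6, 0.6, -2.4]
grip_width: 0.0217
gripper_force: 68.9
```

```bash
python3 - <<'E'
from h import *;from plan import *
b=cam('scene');cv2.imwrite('pics/s3c.png',cv2.resize(b['image'][150:400,100:440,::-1],None,fx=2.3,fy=2.3))
T0=pose();rows(hang(.03,.06,18,32),n=4);rows(hang(.005,.112,18,32),T0=hang(.03,.06,18,32),n=7)
E
```

```text
n 4 row [0.0048 0.     0.0093] [ 0.     -0.0005 -0.0002] tot 0.12895754677238397
path [[0.53, -0.046, 0.324], [0.534, -0.045, 0.315], [0.539, -0.045, 0.305], [0.543, -0.045, 0.296], [0.547, -0.045, 0.286]]
n 7 row [0.0009 0.     0.0082] [0. 0. 0.] tot 0.0
path [[0.547, -0.045, 0.286], [0.558, -0.044, 0.274], [0.569, -0.043, 0.262], [0.581, -0.042, 0.25]]
```

View pics/s3c.png

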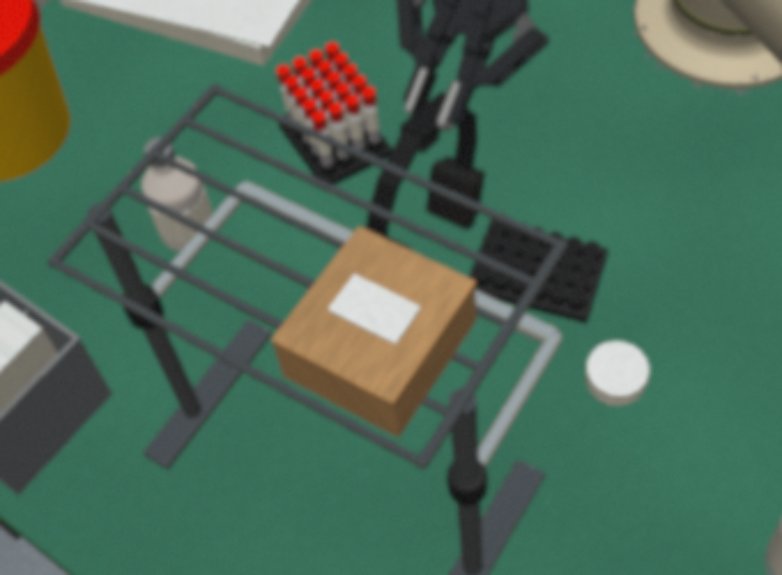

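The rear leg has passed beneath the shelf wire and over the rail (crop 385,215), and the front cup stays in front of it (455,190). Continuing.

Call:
{"name": "send_rows", "arguments": {"deltas": [[[0.0048, 0, 0.0093, 0, 0, 0, -1], [0.0048, 0, 0.0093, 0, 0, 0, -1], [0.0048, 0, 0.0093, 0, 0, 0, -1], [0.0048, 0, 0.0093, 0, 0, 0, -1], [0.0009, 0, 0.0082, 0, 0, 0, -1], [0.0009, 0, 0.0082, 0, 0, 0, -1], [0.0009, 0, 0.0082, 0, 0, 0, -1], [0.0009, 0, 0.0082, 0, 0, 0, -1], [0.0009, 0, 0.0082, 0, 0, 0, -1], [0.0009, 0, 0.0082, 0, 0, 0, -1], [0.0009, 0, 0.0082, 0, 0, 0, -1], [0, 0, 0, 0, 0, 0, -1]]]}}

```text
time_s: 12.75
position: [0.5867, -0.0419, 0.2458]
tool_rot: [[-0.642, -0.07, 0.764], [-0.045, 0.998, 0.053], [-0.766, -0.0, -0.643]]
ft_force: [-0.2, -0.1, -2.1]
grip_width: 0.0211
gripper_force: 68.9
```

```bash
python3 - <<'E'
from h import *;from plan import *
T0=pose();print(T0[:3,3],np.round(telemetry.observe()['q'],1));rows(hang(0,.114,9,32),n=5);rows(hang(0,.114,0,32),T0=hang(0,.114,9,32),n=5);print(hang(0,.114,0,32)[:3,3])
E
```

```text
[ 0.58669113 -0.04185348  0.24579585] [ -24.1   14.4  103.5   55.    26.1 -160.9]
n 5 row [-0.0018  0.      0.0017] [-0.      0.0313 -0.    ] tot 8.973231351498526
path [[0.587, -0.042, 0.246], [0.589, -0.042, 0.246], [0.592, -0.041, 0.246], [0.594, -0.041, 0.246], [0.597, -0.041, 0.246], [0.599, -0.041, 0.246]]
n 5 row [-0.0014  0.      0.0007] [0.     0.0314 0.    ] tot 9.000662952534762
path [[0.599, -0.041, 0.246], [0.601, -0.041, 0.247], [0.602, -0.041, 0.247], [0.604, -0.041, 0.247], [0.606, -0.04, 0.248], [0.607, -0.04, 0.248]]
[ 0.60711072 -0.04030693  0.2477    ]
```

Call:
{"name": "send_rows", "arguments": {"deltas": [[[-0.0018, 0, 0.0017, 0, 0.0313, 0, -1], [-0.0018, 0, 0.0017, 0, 0.0313, 0, -1], [-0.0018, 0, 0.0017, 0, 0.0313, 0, -1], [-0.0018, 0, 0.0017, 0, 0.0313, 0, -1], [-0.0018, 0, 0.0017, 0, 0.0313, 0, -1], [-0.0014, 0, 0.0007, 0, 0.0314, 0, -1], [-0.0014, 0, 0.0007, 0, 0.0314, 0, -1], [-0.0014, 0, 0.0007, 0, 0.0314, 0, -1], [-0.0014, 0, 0.0007, 0, 0.0314, 0, -1], [-0.0014, 0, 0.0007, 0, 0.0314, 0, -1], [0, 0, 0, 0, 0, 0, -1], [0, 0, 0, 0, 0, 0, -1]]]}}

```text
time_s: 14.25
position: [0.6063, -0.0405, 0.2485]
tool_rot: [[-0.845, -0.07, 0.53], [-0.059, 0.998, 0.037], [-0.531, -0.0, -0.847]]
ft_force: [-0.3, -0.5, -2.2]
grip_width: 0.0215
gripper_force: 68.8
```

```bash
python3 - <<'E'
from h import *;from plan import *
T0=pose();print(T0[:3,3],np.degrees(np.arccos(-T0[2,2])),np.round(telemetry.observe()['ft_force'],1));rows(hang(0,.114,0,32),n=1)
d=cam('wrist');C=cloud(d);im=d['image'].astype(int)
m=(im.min(2)>90)&(im.max(2)-im.min(2)<30)&(abs(C[...,2]-.195)<.03)&(C[...,0]>.57)&(C[...,0]<.65)
P=C[m];print(len(P))
for y in(-.16,-.12,-.08,-.04,0,.04):
    q=P[(P[:,1]>y)&(P[:,1]<y+.04)]
    if len(q)>5: print(round(y+.02,2),len(q),np.percentile(q[:,0],1).round(4),np.percentile(q[:,2],[1,99]).round(4))
s=cam('scene');Q=headpts(s)
for lab,q in(('rear',Q[(Q[:,0]>.03)&(Q[:,2]<.05)]),('front',Q[(Q[:,0]<-.03)&(Q[:,2]<.05)])):
    if len(q):print(lab,len(q),np.percentile(q,[2,50,98],axis=0).round(4).tolist())
cv2.imwrite('pics/w5.png',d['image'][:,:,::-1])
E
```

```text
[ 0.60625551 -0.04046622  0.24853249] 32.07900803679465 [-0.3 -0.5 -2.2]
n 1 row [-0.0003  0.0001  0.0012] [-0.0004  0.0014  0.    ] tot 0.08268366082782147
path [[0.606, -0.04, 0.249], [0.607, -0.04, 0.248]]
19271
-0.14 2507 0.6124 [0.1927 0.2052]
-0.1 2568 0.6097 [0.1929 0.2054]
-0.06 1596 0.6078 [0.1931 0.2056]
-0.02 1676 0.6038 [0.1913 0.2055]
0.02 2637 0.6011 [0.1918 0.2054]
0.06 2548 0.5983 [0.1923 0.2053]
front 40 [[-0.0776, -0.0139, 0.0143], [-0.0611, 0.0219, 0.0449], [-0.054, 0.0255, 0.0499]]
```

View pics/w5.png

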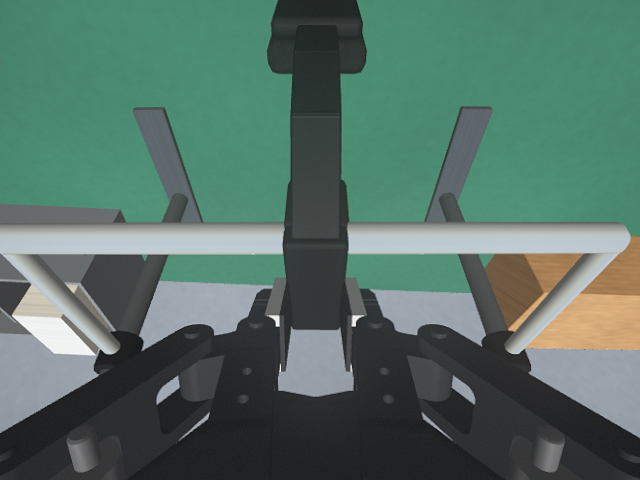

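The wrist view shows the rail across rows 223–253 passing beneath the crown, front arm and cup toward the robot (top), and both fingertips (275 and 357, row 290) clear of the rail. A circle fit of the rail section gives the final x and z.

```bash
python3 - <<'E'
from h import *;from scipy.optimize import least_squares
d=cam('wrist');C=cloud(d);im=d['image'].astype(int)
m=(im.min(2)>90)&(im.max(2)-im.min(2)<30)&(abs(C[...,2]-.195)<.02)&(C[...,0]>.585)&(C[...,0]<.635)&(abs(C[...,1]+.04)<.12)
P=C[m];f=lambda p:np.hypot(P[:,0]-p[0]-p[1]*(P[:,1]+.04),P[:,2]-p[2])-.008
s=least_squares(f,[.611,-.07,.197],loss='soft_l1',f_scale=.001);print(s.x.round(4),np.abs(f(s.x)).mean())
T=pose();print('headset x=0 at',(T[:3,3]+.0044*np.array([.9976,.0698,0])).round(4))
E
```

```text
[ 0.6148 -0.0713  0.1968] 0.00040991645485032843
headset x=0 at [ 0.6106 -0.0402  0.2485]
```

```bash
python3 - <<'E'
from h import *
d=cam('wrist');P=headpts(d)
q=P[(P[:,2]>.1445)&(P[:,2]<.1525)&(abs(P[:,1])<.013)];print(len(q),np.percentile(q,[.5,2,50,98,99.5],axis=0).round(4).tolist())
q=P[(P[:,2]<.05)&(P[:,0]<-.04)];print('front cup',len(q),np.percentile(q,[.5,50,99.5],axis=0).round(4).tolist())
E
```

```text
5194 [[-0.0317, -0.0118, 0.1446], [-0.0312, -0.0112, 0.1452], [-0.0106, -0.0002, 0.1482], [0.0288, 0.0108, 0.1494], [0.0305, 0.0113, 0.1517]]
front cup 1228 [[-0.0774, -0.0214, 0.0244], [-0.0769, 0.0007, 0.0379], [-0.0654, 0.0226, 0.0499]]
```

Call:
{"name": "send_rows", "arguments": {"deltas": [[[-0.0017, -0.0001, 0.001, 0, 0, 0, -1], [-0.0017, -0.0001, 0.0011, 0, 0, 0, -1], [0.0011, 0, 0.0017, 0, 0, 0, -1], [0.0011, 0, 0.0017, 0, 0, 0, -1], [0.0011, 0, 0.0017, 0, 0, 0, -1], [0.0011, 0, 0.0017, 0, 0, 0, -1], [0, 0, 0, 0, 0, 0, -1], [0, 0, 0, 0, 0, 0, -1]]]}}

```text
time_s: 15.45
position: [0.6104, -0.0405, 0.2406]
tool_rot: [[-0.845, -0.07, 0.53], [-0.059, 0.998, 0.036], [-0.531, -0.001, -0.847]]
ft_force: [-1.3, -0.1, -1.7]
grip_width: 0.0214
gripper_force: 68.8
```

Call:
{"name": "send_rows", "arguments": {"deltas": [[[0.0005, 0, 0.0008, 0, 0, 0, -1], [0.0005, 0, 0.0009, 0, 0, 0, -1], [0, 0, 0, 0, 0, 0, -1]]]}}

```text
time_s: 15.82
position: [0.6104, -0.0405, 0.2384]
tool_rot: [[-0.846, -0.07, 0.529], [-0.059, 0.998, 0.036], [-0.531, -0.0, -0.848]]
ft_force: [-0.2, 0.2, -0.9]
grip_width: 0.0212
gripper_force: 68.8
```

Call:
{"name": "send_rows", "arguments": {"deltas": [[[0.0005, 0, 0.0008, 0, 0, 0, -1], [0, 0, 0, 0, 0, 0, -1]]]}}

```text
time_s: 16.08
position: [0.6104, -0.0405, 0.2375]
tool_rot: [[-0.846, -0.07, 0.529], [-0.059, 0.998, 0.036], [-0.531, -0.001, -0.848]]
ft_force: [0.3, 0.7, -2.2]
grip_width: 0.0211
gripper_force: 68.8
```

Call:
{"name": "send_rows", "arguments": {"deltas": [[[0.0005, 0, 0.0008, 0, 0, 0, -1], [0, 0, 0, 0, 0, 0, -1]]]}}

```text
time_s: 16.32
position: [0.6104, -0.0405, 0.2365]
tool_rot: [[-0.846, -0.07, 0.529], [-0.059, 0.998, 0.037], [-0.531, -0.0, -0.848]]
ft_force: [-0.4, 0.5, -1.9]
grip_width: 0.0216
gripper_force: 68.9
```

Call:
{"name": "send_rows", "arguments": {"deltas": [[[0.0003, 0, 0.0005, 0, 0, 0, -1], [0, 0, 0, 0, 0, 0, -1]]]}}

```text
time_s: 16.58
position: [0.6105, -0.0405, 0.2363]
tool_rot: [[-0.845, -0.069, 0.53], [-0.059, 0.998, 0.036], [-0.531, -0.001, -0.847]]
ft_force: [-0.9, 0.1, -0.7]
grip_width: 0.0213
gripper_force: 69.1
```

Call:
{"name": "send_rows", "arguments": {"deltas": [[[0.0003, 0, 0.0005, 0, 0, 0, -1], [0, 0, 0, 0, 0, 0, -1]]]}}

```text
time_s: 16.82
position: [0.6106, -0.0405, 0.236]
tool_rot: [[-0.845, -0.069, 0.531], [-0.059, 0.998, 0.036], [-0.532, -0.001, -0.847]]
ft_force: [-1.9, 0.6, 2.9]
grip_width: 0.0214
gripper_force: 69.4
```

Call:
{"name": "send_rows", "arguments": {"deltas": [[[0.0003, 0, 0.0005, 0, 0, 0, -1], [0, 0, 0, 0, 0, 0, -1]]]}}

```text
time_s: 17.08
position: [0.6108, -0.0405, 0.2358]
tool_rot: [[-0.844, -0.069, 0.531], [-0.059, 0.998, 0.036], [-0.532, -0.001, -0.846]]
ft_force: [-1.3, 1.1, 5.3]
grip_width: 0.0217
gripper_force: 69.8
```

Contact is felt: z force rose from about -2 N to +5 N, with the underside at 0.2016, about 3 mm below the rail top, so the groove is seated. Releasing gently.

Call:
{"name": "send_rows", "arguments": {"deltas": [[[0, 0, 0, 0, 0, 0, -0.35], [0, 0, 0, 0, 0, 0, -0.2], [0, 0, 0, 0, 0, 0, 0], [0, 0, 0, 0, 0, 0, 0.1], [0, 0, 0, 0, 0, 0, 0.1], [0, 0, 0, 0, 0, 0, 0.1]]], "squeeze": 20}}

```text
time_s: 17.82
position: [0.6104, -0.0405, 0.2348]
tool_rot: [[-0.845, -0.07, 0.53], [-0.059, 0.998, 0.036], [-0.531, -0.001, -0.848]]
ft_force: [-0.2, -0.6, -0.8]
grip_width: 0.047
gripper_force: 0.0
```

```bash
python3 - <<'E'
from h import *
d=cam('wrist');save(d,'w6.png');P=headpts(d)
q=P[(P[:,2]>.1445)&(P[:,2]<.1525)&(abs(P[:,1])<.02)];print(len(q),np.percentile(q,[.5,2,50,98,99.5],axis=0).round(4).tolist())
q=P[(P[:,2]<.05)&(P[:,0]<-.04)];print('front cup',len(q),np.percentile(q,[.5,50,99.5],axis=0).round(4).tolist())
E
```

```text
5288 [[-0.0331, -0.0118, 0.1447], [-0.0326, -0.0113, 0.1451], [-0.011, -0.0003, 0.1476], [0.027, 0.0108, 0.1487], [0.0286, 0.0112, 0.1489]]
front cup 1546 [[-0.0766, -0.022, 0.0185], [-0.0757, 0.0002, 0.0376], [-0.0611, 0.0228, 0.05]]
```

View pics/w6.png

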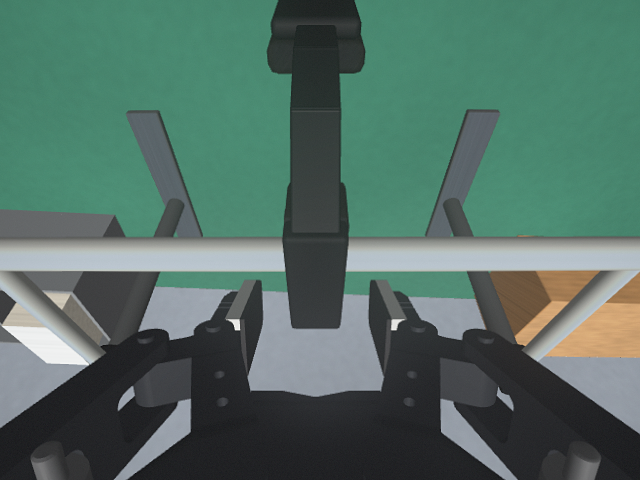

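The fingers are open (262 and 370, row 320) and clear of the crown, and the headset sits on the rail (row 253) essentially unmoved and upright. Retreating along the finger axis.

Call:
{"name": "send_rows", "arguments": {"deltas": [[[0, 0, -0.003, 0, 0, 0, 0.1], [0, 0, -0.008, 0, 0, 0, 0.1], [0, 0, -0.015, 0, 0, 0, 0.1], [0, 0, -0.02, 0, 0, 0, 0.1], [0, 0, -0.02, 0, 0, 0, 0.1], [0, 0, -0.02, 0, 0, 0, 0.1], [0.01, 0, -0.02, 0, 0, 0, 0.1], [0.01, 0, -0.02, 0, 0, 0, 0.1], [0, 0, 0, 0, 0, 0, 0.1], [0, 0, 0, 0, 0, 0, 0.1], [0, 0, 0, 0, 0, 0, 0.1], [0, 0, 0, 0, 0, 0, 0.1]]]}}

```text
time_s: 19.38
position: [0.527, -0.0462, 0.3306]
tool_rot: [[-0.846, -0.07, 0.529], [-0.059, 0.998, 0.037], [-0.53, -0.0, -0.848]]
ft_force: [-0.3, -0.6, -0.3]
grip_width: 0.0474
gripper_force: 0.0
```

```bash
python3 - <<'E'
from h import *
d=cam('wrist');C=cloud(d);im=d['image'].astype(int)
def crown():
    d=cam('wrist');C=cloud(d).reshape(-1,3);k=d['image'].reshape(-1,3).max(1)<75
    P=C[k&(abs(C[:,2]-.219)<.006)&(abs(C[:,0]-.614)<.05)&(abs(C[:,1]+.04)<.03)];A=np.c_[P[:,:2]-P[:,:2].mean(0),np.ones(len(P))]
    return cv2.minAreaRect(P[:,:2].astype(np.float32)*1000),np.percentile(P[:,2],[5,50,95]).round(4),np.linalg.lstsq(A,P[:,2],rcond=None)[0].round(3)
print(crown());print(crown(),pose()[:3,3])
cv2.imwrite('pics/w7.png',d['image'][:,:,::-1])
E
```

```text
(((611.8482666015625, -40.75556564331055), (64.74853515625, 23.3533935546875), 3.9829869270324707), array([0.2151, 0.2181, 0.2193]), array([0.045, 0.011, 0.218]))
(((611.8175048828125, -40.67924880981445), (65.0501708984375, 23.26118278503418), 4.114841938018799), array([0.2153, 0.2181, 0.2192]), array([0.044, 0.007, 0.218])) [ 0.52693169 -0.04620799  0.33082218]
```

View pics/w7.png

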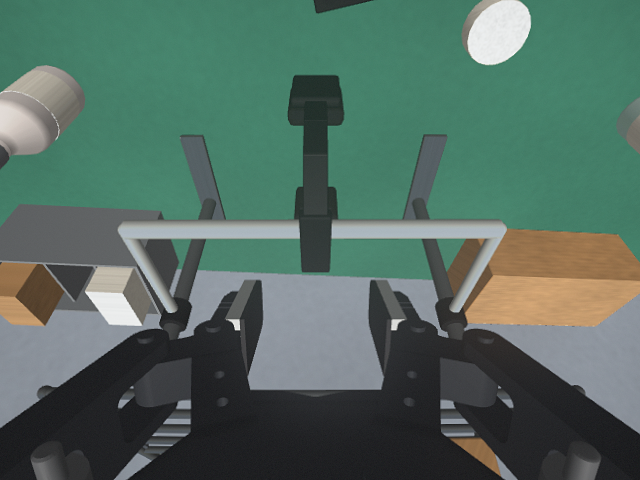

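The headset hangs at the rail's middle (column 315 of 122–505), level, its crown top at 0.218–0.219 as it should be when seated, and still between two readings. The gripper is clear.

```bash
python3 -c "
from rig import env;print(env.close_job())"
```

```text
the job is handed in; nothing more can be done
None
```

The headset hangs still and level over the middle of the rail, seated in its groove with one cup on each side. I lowered it until contact was felt before letting go, the gripper is clear, nothing else on the desk was touched, and I handed the job in at about 19.5 s.

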